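# Clear the plate, drop the lacing frame's kickstand and hold the frame upright

## Robot

A 6-joint arm with a two-finger parallel gripper is mounted at the origin on the work surface. World frame = base frame: x ahead of the robot, y to its left, z up, the work surface at z = 0. Lengths are in mm, angles in degrees, forces in N, time in s.
With the tool pointing down it reaches from about 400 to 825 mm from the base axis. Payload 7 kg.
Tool frame: the origin (TCP) lies at the very end of the fingers, on their centre line; the grasp point (between the pads) lies 19 mm behind it (tcp_to_grasp is the distance from the TCP to the grasp point, in mm); z points along the fingers, x is the direction in which the jaws open and shut, and the axes are right-handed (so a half turn about z gives the same grasp; the last joint's range is limited). The gripper opens to 85 mm and grips with 20 to 120 N. Pads are 22 mm wide; open, the fingers measure 114 mm over their backs; the gripper's body (76 mm by 85 mm) begins 54 mm behind the grasp point. The pads swing forward as they close: fully open they stand 13 mm farther back than shut.
Start: joints at [-57.634, 20.546, 0.682, 0, -70.136, -16.507], TCP at [184.437, -649.291, 231.302] pointing down, gripper open.
Joint ranges: [-176.03, 176.03], [-82.01, 121.73], [-58.28, 71.71], [-173.87, 95.51], [-174.79, -0.11], [-173.66, 173.66]. Speed limits (degrees/s): [136.94, 136.94, 172.46, 180, 180, 180].

## Interface

Orientations are given as a 3x3 rotation matrix whose columns are the frame's x, y, z axes.
In Python, from cell import move_ptp, move_straight, movej, grip, wait, inverse_kinematics, get_image, IKError, finish_job, boxes_of, cut_out, current_clock, current_joints, current_joint_vel, current_effort, current_tool_pos, current_ee_rot, current_contact_force, current_ft_torque, current_width, tcp_to_grasp gives the robot as it stands. The module is installed in compiled form; this text tells all that it offers. Calls block until the motion is done:
- move_ptp(position, orientation): joint-space move of the TCP to a pose.
- move_straight(position, max_speed=150, rot=None, stop_force=None): straight line of the TCP; rot=None keeps the orientation; max_speed is the mean speed in mm/s. With stop_force (N) it stops when the force on the tool has changed by that much, and returns True; else False.
- movej(angles): joint-space move.
- grip(opening): finger opening in mm; the grip force is fixed at half the most; returns when the fingers have stopped.
- wait(seconds).
- inverse_kinematics(position, orientation): joint angles nearest the present ones, or None.
- get_image(name): name is "scene" or "top"; returns a dict with "image" (384x512x3 uint8, blue, green, red), "fovy" (degrees; the focal length in pixels is half the picture's height over the tangent of half this angle, whatever the lens; pixels are square), "cx", "cy" (the principal point, pixels), "position" and "rotation" of the camera in the world. Camera axes: x right, y down, z forward; pixel columns grow to the right and rows downward; lengths in mm; the calibration is good to about 2 mm. A picture is of the moment at which its call begins. There is no depth.
A pose or a line that the arm cannot do raises IKError and nothing moves.
- finish_job(): hands the job in, once; it reports no verdict.
Trained networks look in the newest picture that a camera, given by its name, has taken for a name from the list of things; names that differ only in an ending like _2 or _b are one class to them, and where a whole thing is asked for, a point or a joint stands for the part that bears it (a point fixed in the world has none). Each returns a list of dicts, best first, with "score" (0 to 1); they miss things now and then, are a little off and sometimes report something else, mostly with a low value. They report only what shows in the picture. A call takes as long as a camera call. They do not tell look-alikes from the thing itself.
- boxes_of(camera, label): "extent" ([left, top, width, height] in pixels, round what is visible of it).
- cut_out(camera, label): "region" (384x512 bool, what is visible of it) and "extent" ([left, top, width, height] in pixels, round what is visible of it).
Readings, each from a call of its own:
- current_clock(): time.
- current_joints(): joint angles.
- current_joint_vel(): joint speeds.
- current_effort(): joint torques, N m.
- current_tool_pos(): TCP position.
- current_ee_rot(): TCP orientation.
- current_contact_force(): force on the tool from outside, world axes, zero at the start.
- current_ft_torque(): the same for the moment, N m.
- current_width(): finger opening in mm.
Only numpy, scipy, OpenCV 4.12 (cv2) and the standard library are available. Lean on these libraries where they do the work, as an engineer would, in place of code of your own. Each camera call takes 0.05 s, during which the arm holds its last target.

## Task

With the yellow scrap pusher, not your fingers, sweep the four wooden blanks from the lacing frame's landing plate along the bench onto the reddish-brown disc, and leave the pusher standing on the bench. Then, with the frame still leaning on its rests, flip the red kickstand over centre and all the way down, and only after that raise the frame until it is upright; it would tip back, so finish while still holding it upright. Leave everything else on the bench where it is.

Things in the scene. Friction and masses are not known exactly. Their poses are not given: they have to be found in the camera images.
- pusher_grip (a point): Centre of the pusher's pale handle block: 60 (its x) x 22 (y) x 50 mm, top 90 mm above the bench, this point 65 mm above the underside. Under it a yellow board 150 (x) x 10 (y) x 40 mm high with end cheeks 8 thick, 30 high, reaching 35 mm to both sides (y), so it gathers pieces pushed along its +y or -y. Stands on the bench. 0.15 to 0.3 kg.
- blank0_mid (a point): Loose pale wooden toggle blank, 28 x 24 x 20 mm high, 14 to 28 g; its centre, 10 mm up.
- blank1_mid (a point): Loose pale wooden toggle blank, 28 x 24 x 20 mm high, 14 to 28 g; its centre, 10 mm up.
- blank2_mid (a point): Loose pale wooden toggle blank, 28 x 24 x 20 mm high, 14 to 28 g; its centre, 10 mm up.
- blank3_mid (a point): Loose pale wooden toggle blank, 28 x 24 x 20 mm high, 14 to 28 g; its centre, 10 mm up.
- disc_mid (a point): Centre of the flat reddish-brown scrap disc, 190 mm across, level with the bench (nothing to catch on); it is on the left or on the right of the frame, the pusher on the other side.
- stand: Dark wooden stand of the lacing frame, fixed. Origin on the bench under the hub axis; +x away from the robot, towards the plate; z up. Hub axis along y, 30 mm up, x = 0. Board x -120 to 12, y -85 to 85 mm, 12 high (hub cheeks 46); two rest posts at x -56, y +-60, 90 mm high.
- plate (a point): Centre of the flush steel landing plate (60 x 80 mm) on the bench for the kickstand's foot; 93 mm from the hub along the stand's +x. At the start the blanks lie on and around it, within 55 mm.
- rail (a point): Middle of the frame's pale round top rail, 20 mm thick, 170 mm long along the stand's y, 205 mm from the hub axis. The frame (two posts at y = +-60 mm, open window, cross bar) tilts on the hub about the stand's y. The rail's middle is free to grasp from above once the kickstand is down.
- frame (a joint): Tilt of the frame, rad: 0 = leaning on its rests, towards the robot; 0.42 = upright; up to 1.0 = tipped over, but the kickstand, when down, meets the plate at 0.42 and stops it there. A hub spring and its weight always pull it back to 0, with 3 to 4 N at the rail.
- foot (a point): Middle of the red kickstand's foot bar, 16 mm thick, 50 mm long along the stand's y, 150 mm from the leg's pivot. Leg 16 mm wide, 10 thick, hinged on the frame's far side (away from the robot), 109 mm up the frame from the hub, 18 mm in front of its middle plane. Folded, it lies up the frame and the foot stands 54 mm beyond the rail.
- kickstand (a joint): Angle of the red leg to the frame, rad: 0 = folded up, 2.62 = down at its stop. Turns about the stand's y, its end going up and over, away from the robot. With the frame on its rests the leg is vertical (centre) at 0.42: before that it falls back, well past it it falls to its stop by itself. Low friction.
- weight0: steel round weight, 70 mm wide, 30 high, bystander; origin at its underside's centre.
- weight1: second such weight; origin at its underside's centre.
- spool: green wire spool, 84 mm wide, 50 high, bystander; origin at its underside's centre.
- glue: white bottle with red cap, 76 mm wide, 170 high, bystander; origin at its underside's centre.
- jar: amber jar with steel lid, 66 mm wide, 75 high, bystander; origin at its underside's centre.
- mallet: wooden mallet lying down, 260 mm long, bystander, origin mid-length.
There are look-alikes about, which are no part of the job. What is shaped like the part that bears pusher_grip but black or blue is not meant.

How it is judged:
By the outcome, as a careful person would: the job done as asked, in the order asked, and still so for the second after the job is handed in, while the arm keeps its last pose, push and grip.
It also fails if it takes over 62 s, if anything falls off the work surface, if the arm or the gripper's body presses on something with over 40 N, if the wrist force passes 120 N, or if a joint passes its speed limit or range.

## Working session

There is one attempt and no reset: what is moved stays moved. The work goes in short steps, each a Python script; the robot and the scene stay as the last script left them, time stands still between calls to the robot, and variables do not carry over. Pictures are saved under pics/ and viewed, and the job is handed in when it is done.

```bash
mkdir -p pics; ls; python3 - <<'E'
from cell import *
import cv2,numpy as np
for n in ("scene","top"):
    d=get_image(n); cv2.imwrite(f"pics/{n}0.png",cv2.resize(d["image"],(800,600),interpolation=cv2.INTER_CUBIC))
    print(n,d["fovy"],d["cx"],d["cy"],d["position"],np.round(d["rotation"],3).tolist())
    for l in ["pusher_grip","blank0_mid","disc_mid","stand","plate","rail","foot","kickstand","frame","weight0","spool","glue","jar","mallet"]:
        try: print(l,[(np.round(b["extent"]).astype(int).tolist(),round(b["score"],2)) for b in boxes_of(n,l)][:6])
        except Exception as e: print(l,e)
print(current_clock())
E
```

```text
pics
scene 50.793491717435295 253.69062620711904 197.4480776705868 [1145.48729677  808.48446716  819.07568528] [[-0.77, 0.355, -0.529], [0.637, 0.409, -0.653], [-0.016, -0.841, -0.541]]
pusher_grip [([103, 197, 52, 27], 0.92), ([166, 180, 41, 36], 0.79), ([229, 150, 33, 25], 0.53)]
blank0_mid [([195, 236, 13, 10], 0.4)]
disc_mid [([269, 273, 74, 51], 0.89)]
stand [([192, 152, 77, 106], 0.95)]
plate [([189, 150, 84, 107], 0.85)]
rail [([210, 150, 52, 91], 0.75), ([190, 149, 82, 110], 0.61)]
foot [([224, 153, 25, 50], 0.83), ([310, 236, 24, 21], 0.41)]
kickstand [([226, 153, 26, 53], 0.61), ([194, 248, 9, 12], 0.36)]
frame [([211, 150, 52, 92], 0.56)]
weight0 [([311, 232, 25, 24], 0.92), ([238, 188, 11, 14], 0.66)]
spool [([378, 281, 38, 36], 0.86)]
glue [([130, 149, 22, 43], 0.72)]
jar [([203, 162, 15, 23], 0.87), ([310, 314, 91, 70], 0.68)]
mallet [([308, 312, 95, 68], 0.69)]
top 51.94913388634542 250.93002399110512 194.81738750410705 [ 418.33631297  -20.09628154 1475.75921708] [[0.015, -0.998, 0.067], [-1.0, -0.013, 0.023], [-0.022, -0.068, -0.997]]
pusher_grip [([333, 259, 52, 32], 0.93), ([321, 164, 25, 43], 0.64)]
blank0_mid [([277, 160, 3, 7], 0.6), ([246, 150, 52, 66], 0.18)]
disc_mid [([151, 161, 50, 50], 0.6)]
stand [([245, 148, 49, 69], 0.73)]
plate [([245, 150, 54, 65], 0.69)]
rail [([242, 177, 54, 25], 0.75), ([116, 146, 27, 71], 0.7), ([352, 221, 21, 15], 0.52)]
foot [([263, 181, 11, 23], 0.73)]
kickstand []
frame [([246, 176, 48, 28], 0.86)]
weight0 [([196, 225, 21, 17], 0.63), ([299, 226, 19, 20], 0.63)]
spool [([120, 217, 21, 19], 0.69)]
glue [([382, 154, 30, 23], 0.59), ([261, 186, 20, 20], 0.21)]
jar [([352, 221, 21, 17], 0.83), ([241, 151, 56, 64], 0.55)]
mallet [([118, 144, 26, 72], 0.85)]
1.5
```

View pics/scene0.png

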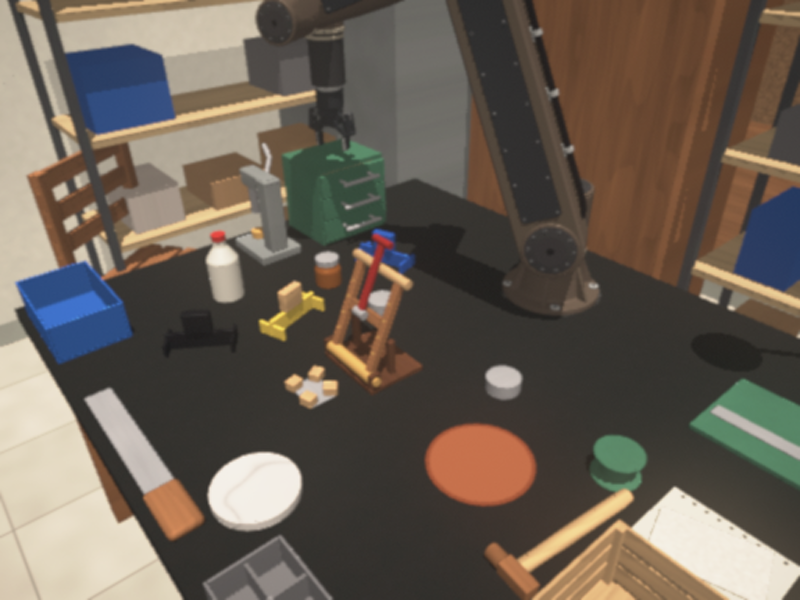

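View pics/top0.png

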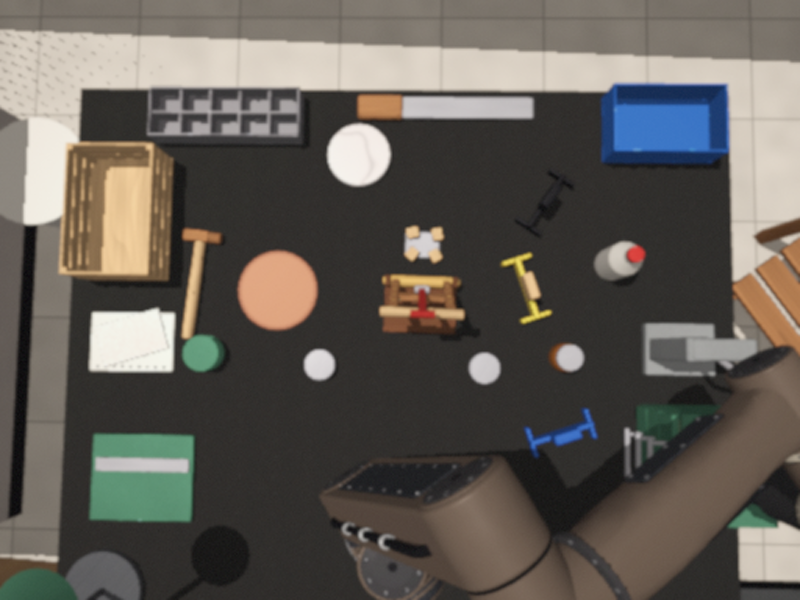

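```bash
python3 - <<'E'
import cv2
a=cv2.imread("pics/top0.png");
from cell import *
d=get_image("top")["image"]; cv2.imwrite("pics/topc1.png",cv2.resize(d[130:310,220:430],None,fx=3.7,fy=3.2,interpolation=cv2.INTER_CUBIC)[:600])
d=get_image("scene")["image"]; cv2.imwrite("pics/scc1.png",cv2.resize(d[140:290,90:290],None,fx=4,fy=4,interpolation=cv2.INTER_CUBIC))
E
```

```text
(no output)
```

View pics/topc1.png

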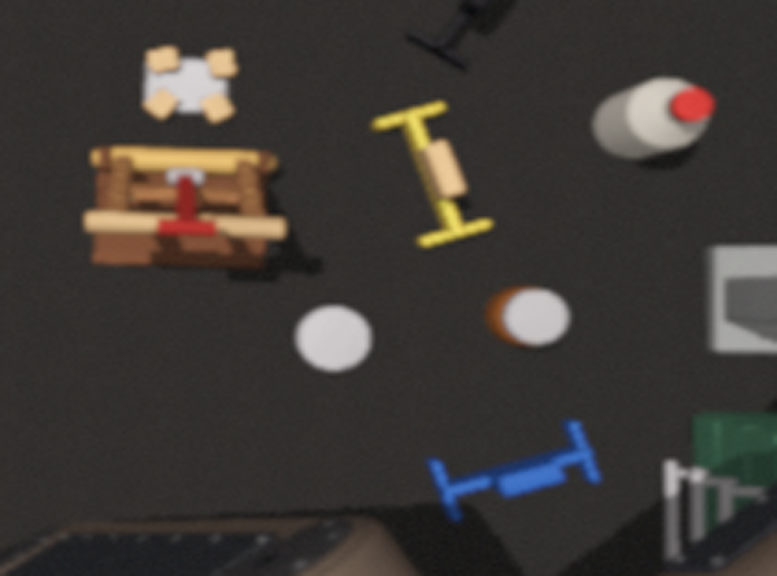

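View pics/scc1.png

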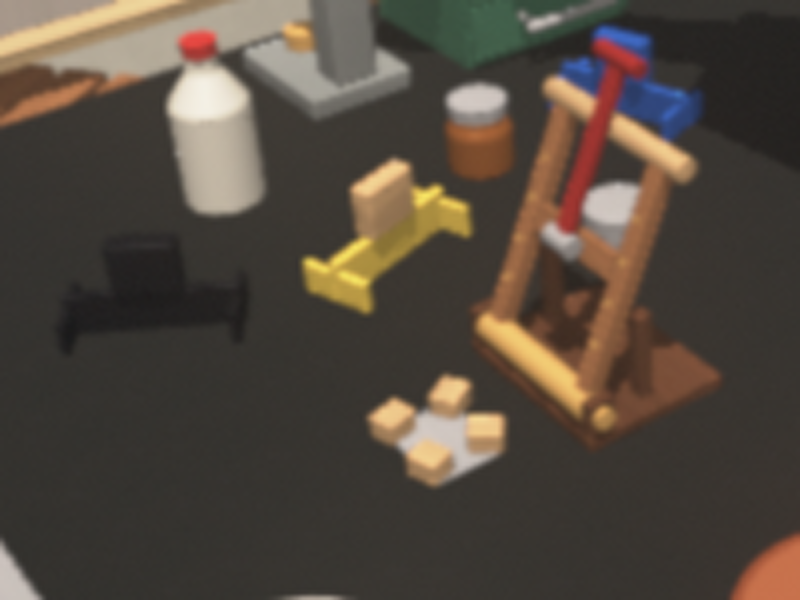

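The pusher candidates are yellow at about (340,185) px in the top view, black at (350,130) and blue at (360,277). I'm taking the yellow one. The four blanks are around (271,155), and the reddish-brown disc is at (177,186), left of the frame. Next I'll measure them from both cameras.

```bash
cat > h.py <<'E'
import numpy as np,cv2
from cell import *
def cam(n):
    d=get_image(n); d["f"]=192/np.tan(np.radians(d["fovy"])/2); d["R"]=np.array(d["rotation"]); d["p"]=np.array(d["position"]); return d
def proj(d,P):
    q=(np.atleast_2d(P)-d["p"])@d["R"]; return q[:,:2]/q[:,2:]*d["f"]+[d["cx"],d["cy"]]
def back(d,uv,z):
    uv=np.atleast_2d(uv).astype(float); r=np.c_[(uv-[d["cx"],d["cy"]])/d["f"],np.ones(len(uv))]@d["R"].T
    return d["p"]+r*((z-d["p"][2])/r[:,2])[:,None]
def rz(a): c,s=np.cos(a),np.sin(a); return np.array([[c,-s,0],[s,c,0],[0,0,1]])
def box(c,h): 
    return np.array([[c[0]+i*h[0],c[1]+j*h[1],c[2]+k*h[2]] for i in(-1,1) for j in(-1,1) for k in(-1,1)])
PUSH=[box((0,0,20),(75,5,20)),box((0,0,65),(30,11,25)),box((71,0,15),(4,35,15)),box((-71,0,15),(4,35,15))]
S=4
def sil(d,parts,x,y,a):
    m=np.zeros((384*S,512*S),np.uint8)
    for b in parts:
        p=proj(d,b@rz(a).T+[x,y,0]); cv2.fillConvexPoly(m,cv2.convexHull(np.round((p+.5)*S-.5).astype(np.int32)),1)
    return m>0
E
python3 - <<'E'
from h import *
from scipy.optimize import minimize,least_squares
T=cam("top");C=cam("scene")
def hsv(d): return cv2.cvtColor(d["image"],cv2.COLOR_BGR2HSV)
for d,(x0,y0,x1,y1),nm in((T,(315,155,360,215),"T"),(C,(160,172,215,222),"C")):
    h=cv2.cvtColor(cv2.resize(d["image"],None,fx=S,fy=S,interpolation=cv2.INTER_CUBIC),cv2.COLOR_BGR2HSV)
    m=(h[...,2]>105)&(h[...,1]>70)&(h[...,0]<40)
    k=np.zeros_like(m);k[y0*S:y1*S,x0*S:x1*S]=1; d["m"]=m&k
    print(nm,d["m"].sum())
def cost(q): return sum((sil(d,PUSH,q[0],q[1],q[2]/50)^d["m"]).sum() for d in(T,C))
g=back(T,(339,186),20)[0]
best=min((minimize(cost,[g[0],g[1],50*a],method="Nelder-Mead",options=dict(initial_simplex=[[g[0],g[1],50*a],[g[0]+15,g[1],50*a],[g[0],g[1]+15,50*a],[g[0],g[1],50*a+10]])) for a in (0,.25,.5,-.25)),key=lambda r:r.fun)
print("pusher",best.x[:2],np.degrees(best.x[2]/50),best.fun,"areas",T["m"].sum(),C["m"].sum())
q=best.x
for d,n in((T,"T"),(C,"C")):
    im=cv2.resize(d["image"],None,fx=S,fy=S,interpolation=cv2.INTER_CUBIC); cs,_=cv2.findContours(sil(d,PUSH,q[0],q[1],q[2]/50).astype(np.uint8),0,1)
    cv2.drawContours(im,cs,-1,(255,0,255),1); ys,xs=np.where(d["m"]); c=im[ys.min()-40:ys.max()+40,xs.min()-40:xs.max()+40]; cv2.imwrite(f"pics/push{n}.png",c)
# disc: orange
for d,n,b in((T,"T",(150,160,206,213)),(C,"C",(262,265,350,330))):
    h=hsv(d); m=(h[...,1]>90)&(h[...,2]>110)&(h[...,0]<15); k=np.zeros_like(m);k[b[1]:b[3],b[0]:b[2]]=1;m&=k
    cs,_=cv2.findContours(m.astype(np.uint8),0,1); c=max(cs,key=cv2.contourArea); w=back(d,c[:,0],0)
    r=least_squares(lambda p:np.hypot(w[:,0]-p[0],w[:,1]-p[1])-p[2],[w[:,0].mean(),w[:,1].mean(),95]).x; print("disc",n,r)
tp=np.array([(163,60),(221,63),(160,104),(218,108)])/[3.7,3.2]+[220,130]
print("blanks",back(T,tp,15))
# stand
u=np.array([-np.sin(.42),0,np.cos(.42)]);nf=np.array([np.cos(.42),0,np.sin(.42)]);H=np.array([0,0,30.])
rail=[H+205*u+[0,y,0] for y in(85,-85)]; pv=H+109*u+18*nf
foot=[pv+150*u+[0,y,0] for y in(25,-25)]
P=np.array(rail+foot)
tt=np.array([(85,221),(286,227),(160,228),(215,228)])/[3.7,3.2]+[220,130]
ss=np.array([(690,166),(549,86),(640,68),(597,46)])/4+[90,140]
def res(p):
    W=P@rz(p[2]).T+[p[0],p[1],0]; return np.r_[(proj(T,W)-tt).ravel(),(proj(C,W)-ss).ravel()]
g=back(T,(270,200),235)[0]
r=least_squares(res,[g[0]+80,g[1],0]); print("stand",r.x[:2],np.degrees(r.x[2]),np.round(r.fun,1))
p=r.x
for d,n,(x0,y0,x1,y1) in((T,"T",(235,140,305,225)),(C,"C",(180,140,280,265))):
    im=cv2.resize(d["image"][y0:y1,x0:x1],None,fx=6,fy=6,interpolation=cv2.INTER_CUBIC)
    f=lambda A:np.round((proj(d,np.array(A)@rz(p[2]).T+[p[0],p[1],0])+.5-[x0,y0])*6-.5).astype(int)
    for A,c in((rail,(255,0,255)),(foot,(255,255,0)),([H+[0,85,0],H-[0,85,0]],(0,255,0))):
        a=f(A); cv2.line(im,a[0].tolist(),a[1].tolist(),c,1)
    for A in ([(-120,-85,12),(12,-85,12),(12,85,12),(-120,85,12)],[(63,-40,0),(123,-40,0),(123,40,0),(63,40,0)]):
        cv2.polylines(im,[f(np.array(A,float))],True,(255,255,255),1)
    if im.shape[0]>600: im=cv2.resize(im,None,fx=.8,fy=.8)
    cv2.imwrite(f"pics/stand{n}.png",im)
E
```

```text
T 7247
C 14624
pusher [ 559.56057024 -301.88509157] 19.215080528951255 4788.0 areas 7247 14624
disc T [550.95635456 293.70791435  95.70815536]
disc C [547.64509945 291.56755663  94.38801264]
blanks [[690.57424231 -32.43663075  15.        ]
 [687.66920817 -91.06057133  15.        ]
 [638.67020589 -30.07317551  15.        ]
 [634.65225795 -88.57484498  15.        ]]
stand [569.79393821 -52.13342827] -0.12655035343025473 [ 0.5  1.  -0.6 -0.1 -1.  -0.1  0.6  0.2 -0.9  0.5 -0.1  0.1 -0.2  0.
  0.2 -0.1]
```

View pics/standT.png

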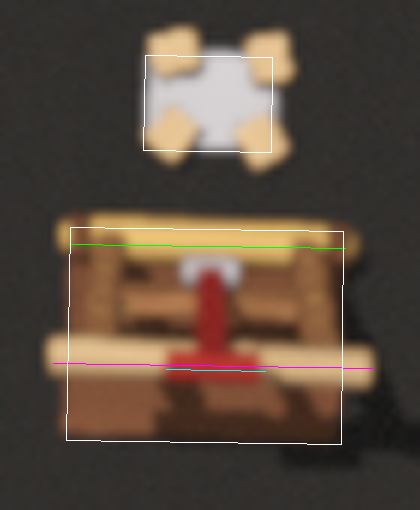

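View pics/standC.png

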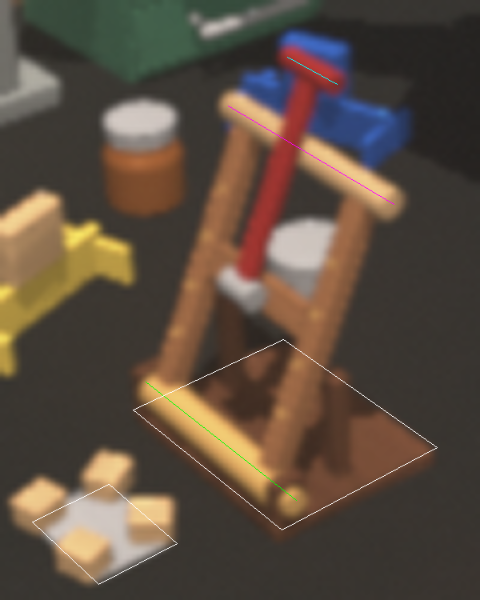

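View pics/pushT.png

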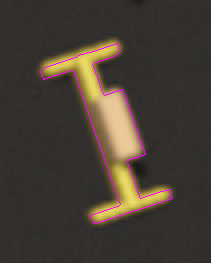

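View pics/pushC.png

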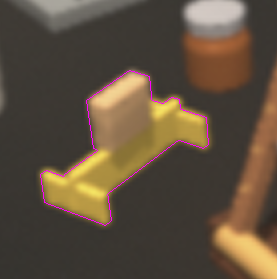

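```bash
python3 - <<'E'
from h import *
from scipy.optimize import least_squares
T=cam("top");C=cam("scene")
u=np.array([-np.sin(.42),0,np.cos(.42)]);nf=np.array([np.cos(.42),0,np.sin(.42)]);H=np.array([0,0,30.])
rail=[H+205*u+[0,y,0] for y in(85,-85)]; pv=H+109*u+18*nf
foot=[pv+150*u+[0,y,0] for y in(25,-25)]
X=[(-120,85,12),(-120,-85,12),(93,0,0)]
PT=np.array(rail+foot+X); PC=np.array(rail+foot+[(-120,-85,0.),(12,85,0.)][1:])
tt=(np.array([(46,352),(375,366),(167,366),(262,367),(60,438),(342,446),(210,101.5)])+.5)/6-.5+[235,140]
ss=(np.array([(395,203),(229,104),(337,82),(288,55),(282,535)])+.5)/4.8-.5+[180,140]
def res(p,o=True):
    W=lambda P:P@rz(p[2]).T+[p[0],p[1],0]; return np.r_[(proj(T,W(PT))-tt).ravel(),(proj(C,W(PC))-ss).ravel()]
r=least_squares(res,[570,-52,0],x_scale=[1,1,.02],loss="soft_l1"); print("stand",r.x[:2],np.degrees(r.x[2]));print(np.round(res(r.x).reshape(-1,2),1).tolist())
p=r.x
for d,n,(x0,y0,x1,y1) in((T,"T",(235,140,305,225)),(C,"C",(180,140,280,265))):
    im=cv2.resize(d["image"][y0:y1,x0:x1],None,fx=6,fy=6,interpolation=cv2.INTER_CUBIC)
    f=lambda A:np.round((proj(d,np.array(A)@rz(p[2]).T+[p[0],p[1],0])+.5-[x0,y0])*6-.5).astype(int)
    for A,c in((rail,(255,0,255)),(foot,(255,255,0)),([H+[0,85,0],H-[0,85,0]],(0,255,0))):
        a=f(A); cv2.line(im,a[0].tolist(),a[1].tolist(),c,1)
    for A in ([(-120,-85,12),(12,-85,12),(12,85,12),(-120,85,12)],[(63,-40,0),(123,-40,0),(123,40,0),(63,40,0)]):
        cv2.polylines(im,[f(np.array(A,float))],True,(255,255,255),1)
    if im.shape[0]>600: im=cv2.resize(im,None,fx=.8,fy=.8)
    cv2.imwrite(f"pics/stand2{n}.png",im)
E
```

```text
stand [570.38535814 -52.36035071] -0.6483409055491002
[[1.0, 1.4], [-0.6, 0.4], [-0.3, 0.3], [0.3, 0.5], [0.7, -0.1], [-0.4, -0.3], [-0.1, 0.2], [-0.5, 0.4], [-0.0, 0.3], [-0.1, 0.5], [-0.2, 0.4], [-0.3, 2.0]]
```

View pics/stand2T.png

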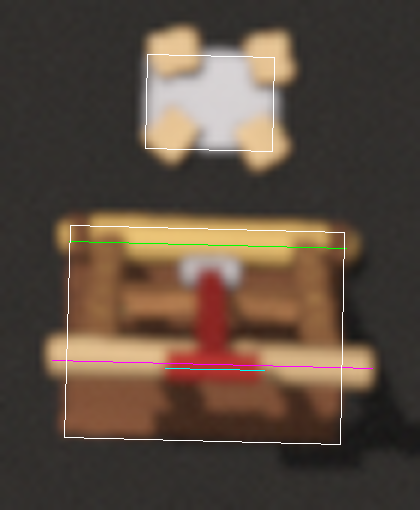

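View pics/stand2C.png

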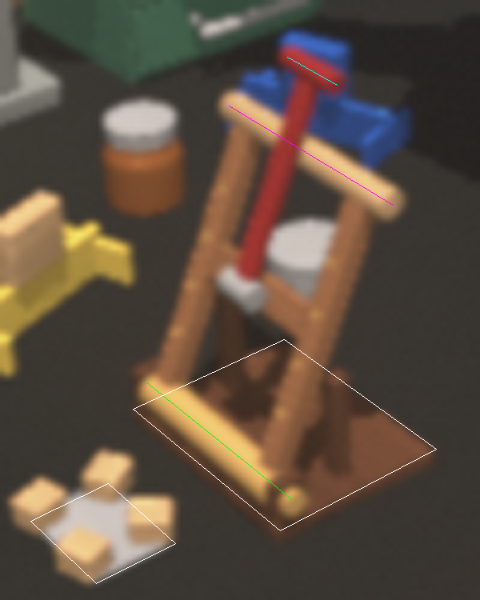

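Pusher fit: (560,-302), yaw 19.2°. Stand at about (572,-52.5), yaw -0.8°. Disc at (549,292.5). Next I check that the sweep poses are reachable, then take a close crop of the choice, which is already confirmed as yellow in pushT and pushC.

```bash
cat >> h.py <<'E'
def Rd(yaw,s=1):
    "tool down, tool x along s*pusher y at yaw(deg)"
    a=np.radians(yaw); x=s*np.array([-np.sin(a),np.cos(a),0]); z=np.array([0,0,-1.]); return np.c_[x,np.cross(z,x),z]
E
python3 - <<'E'
from h import *
dirn=np.array([-124,222.])/np.hypot(124,222); print("yaw",np.degrees(np.arctan2(124,222)))
for s in(1,-1):
    for p,y in(((560,-302,145),19.2),((560,-302,46),19.2),((600,-215,76),0),((673,-190,46),0),((673,60,46),29),((562,268,46),29),((617,170,46),29),((617,170,150),29)):
        q=inverse_kinematics(np.array(p,float),Rd(y,s)); print(s,p,None if q is None else np.round(q).tolist())
E
```

```text
yaw 29.18591581611006
1 (560, -302, 145) [-11.0, 21.0, -11.0, 0.0, -58.0, -60.0]
1 (560, -302, 46) [-11.0, 27.0, -17.0, 0.0, -47.0, -60.0]
1 (600, -215, 76) [-2.0, 25.0, -15.0, 0.0, -50.0, -88.0]
1 (673, -190, 46) [0.0, 31.0, -8.0, 0.0, -51.0, -90.0]
1 (673, 60, 46) [22.0, 30.0, -11.0, 0.0, -49.0, -83.0]
1 (562, 268, 46) [43.0, 26.0, -19.0, 0.0, -46.0, -104.0]
1 (617, 170, 46) [33.0, 27.0, -16.0, 0.0, -47.0, -94.0]
1 (617, 170, 150) [33.0, 21.0, -10.0, 0.0, -59.0, -94.0]
-1 (560, -302, 145) [-11.0, 21.0, -11.0, 0.0, -58.0, 120.0]
-1 (560, -302, 46) [-11.0, 27.0, -17.0, 0.0, -47.0, 120.0]
-1 (600, -215, 76) [-2.0, 25.0, -15.0, 0.0, -50.0, 92.0]
-1 (673, -190, 46) [0.0, 31.0, -8.0, 0.0, -51.0, 90.0]
-1 (673, 60, 46) [22.0, 30.0, -11.0, 0.0, -49.0, 97.0]
-1 (562, 268, 46) [43.0, 26.0, -19.0, 0.0, -46.0, 76.0]
-1 (617, 170, 46) [33.0, 27.0, -16.0, 0.0, -47.0, 86.0]
-1 (617, 170, 150) [33.0, 21.0, -10.0, 0.0, -59.0, 86.0]
```

```bash
python3 - <<'E'
from h import *
move_ptp(np.array([559.6,-301.9,235]),Rd(19.2)); grip(50)
move_straight(np.array([559.6,-301.9,120]),200)
im=get_image("scene")["image"]; cv2.imwrite("pics/g1.png",cv2.resize(im[120:240,120:280],(800,600),interpolation=cv2.INTER_CUBIC))
print(current_clock(),current_tool_pos())
E
```

```text
4.875 [ 560.65013652 -302.2824215   121.58244553]
```

View pics/g1.png

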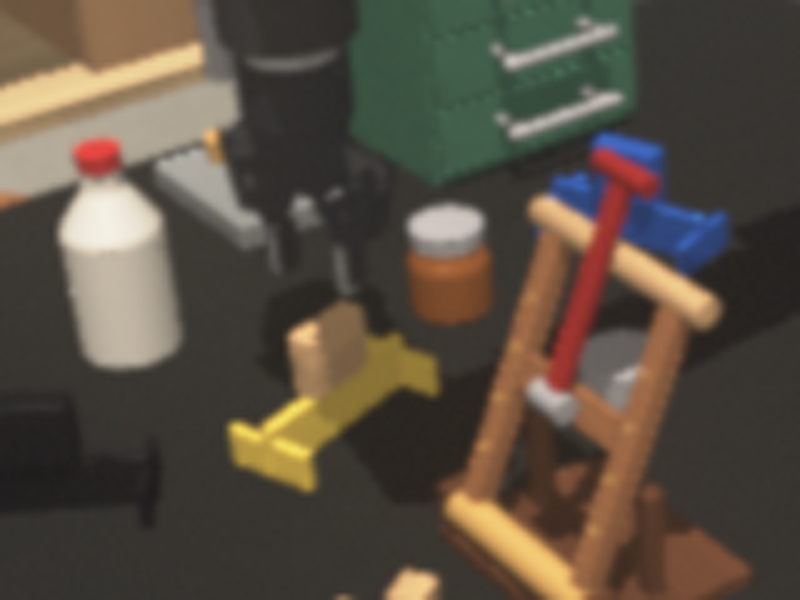

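The fingers straddle the pale block of the yellow pusher at crop (330,340). I'll grasp it and carry it to the start of the sweep.

```bash
python3 - <<'E'
from h import *
print(move_straight(np.array([559.6,-301.9,49]),120,stop_force=12))
grip(0); print(current_width(),current_tool_pos(),current_contact_force())
move_straight(np.array([559.6,-301.9,80]),100); print(current_width(),current_contact_force())
move_straight(np.array([600,-215,80]),150,rot=Rd(0))
move_straight(np.array([673,-192,80]),150)
for n,c in(("top",(130,230,230,380)),("scene",(140,260,150,310))):
    im=get_image(n)["image"]; cv2.imwrite(f"pics/c_{n}.png",cv2.resize(im[c[0]:c[1],c[2]:c[3]],None,fx=4.5,fy=4.5,interpolation=cv2.INTER_CUBIC))
print(current_clock(),current_tool_pos())
E
```

```text
False
21.284017954148723 [ 560.38124733 -302.17925455   50.13423518] [-0.42930757  0.00548581  5.45005787]
21.34244417410765 [-0.03229832  0.15491613 -2.49297164]
7.9833 [ 671.86698967 -192.50221519   79.94325247]
```

View pics/c_top.png

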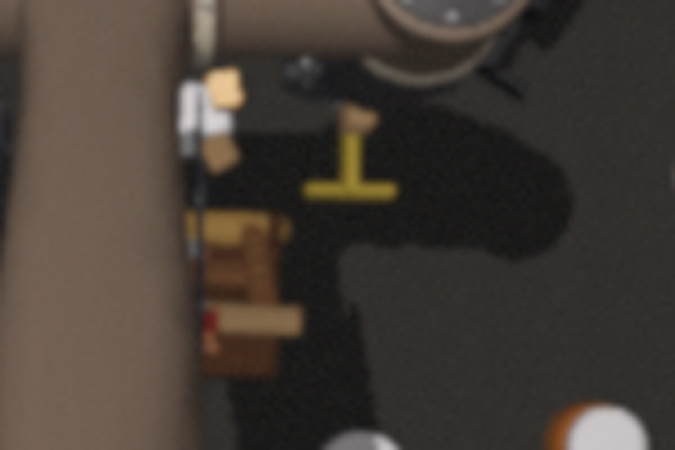

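View pics/c_scene.png

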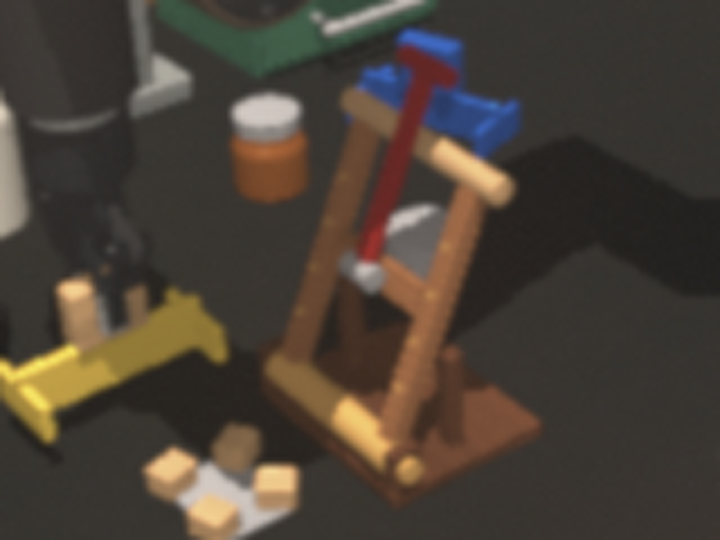

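```bash
python3 - <<'E'
from h import *
print(move_straight(np.array([673,-192,50.]),80,stop_force=8)); z=50.3
print(current_tool_pos(),current_contact_force())
move_straight(np.array([673,-60,z]),90); print(current_contact_force())
move_straight(np.array([673,15,z]),90); print(current_tool_pos(),current_contact_force())
im=get_image("scene")["image"]; cv2.imwrite("pics/d1.png",cv2.resize(im[140:340,150:400],None,fx=3,fy=3,interpolation=cv2.INTER_CUBIC))
print(current_clock())
E
```

```text
True
[ 672.15421529 -192.01673905   49.65963058] [0.54110628 0.39051404 2.3130753 ]
[-0.1975257  -1.12957058 -1.47415185]
[672.9596833   14.83164635  50.29881254] [-0.09478007  0.42301313 -2.07247115]
11.0333
```

View pics/d1.png

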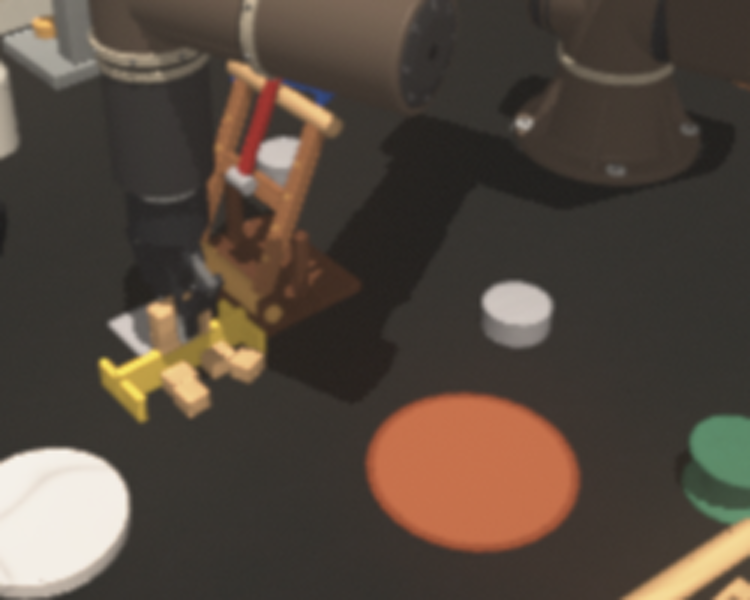

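All four blanks are ahead of the board and between the cheeks (crop 185–250, 355–390), and the plate is clear. Next I turn towards the disc.

```bash
python3 - <<'E'
from h import *
z=50.3
move_straight(np.array([673,45,z]),80,rot=Rd(10))
move_straight(np.array([668,72,z]),80,rot=Rd(20))
move_straight(np.array([655,102,z]),80,rot=Rd(29.2))
d=np.array([549,292.5])-[655,102]; print(np.degrees(np.arctan2(-d[0],d[1])))
e=np.array([549,292.5])-75*d/np.linalg.norm(d)
move_straight(np.array([*e,z]),90); print(current_tool_pos(),current_contact_force())
im=get_image("scene")["image"]; cv2.imwrite("pics/d2.png",cv2.resize(im[180:360,200:400],None,fx=3.3,fy=3.3,interpolation=cv2.INTER_CUBIC))
im=get_image("top")["image"]; cv2.imwrite("pics/d2t.png",cv2.resize(im[120:260,130:310],None,fx=3.3,fy=3.3,interpolation=cv2.INTER_CUBIC))
print(current_clock())
E
```

```text
29.09289487941787
[585.5984871  226.60722398  50.2206425 ] [-0.32365594 -1.55828223 -1.59220789]
14.45
```

View pics/d2.png

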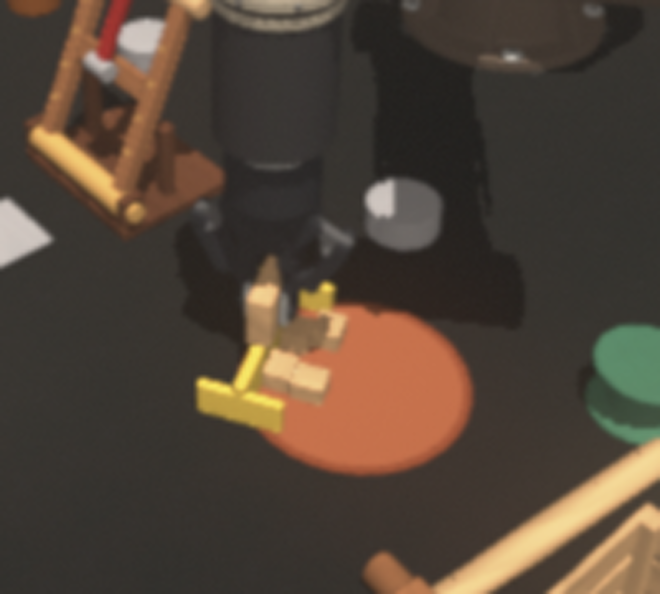

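View pics/d2t.png

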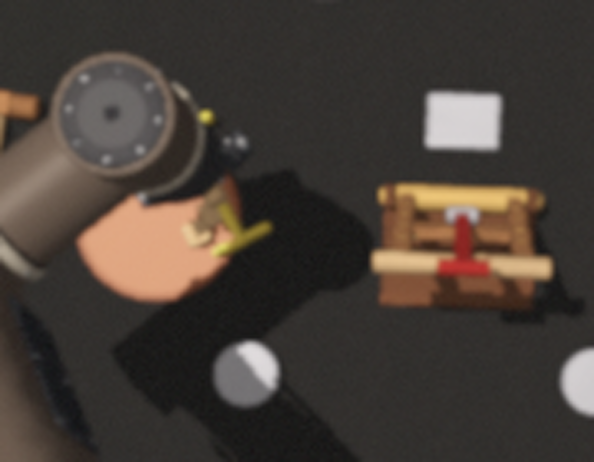

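Two rows of blanks sit on the disc side of the board, with all four between the cheeks. Finish the push, back off and release.

```bash
python3 - <<'E'
from h import *
z=50.3; u=np.array([-.486,.874]); c=np.array([549,292.5])
move_straight(np.array([*(c-31*u),z]),80)
move_straight(np.array([*(c-147*u),z]),120)
print(move_straight(np.array([*(c-147*u),49.3]),40,stop_force=4),current_tool_pos(),current_contact_force())
grip(50)
move_straight(np.array([*(c-147*u),130]),200)
im=get_image("scene")["image"]; cv2.imwrite("pics/d3.png",cv2.resize(im[180:360,200:400],None,fx=3.3,fy=3.3,interpolation=cv2.INTER_CUBIC))
im=get_image("top")["image"]; cv2.imwrite("pics/d3t.png",cv2.resize(im[120:260,130:310],None,fx=3.3,fy=3.3,interpolation=cv2.INTER_CUBIC))
print(current_clock())
E
```

```text
False [620.42307591 164.77155143  49.65372116] [-0.77300809  1.53022379  1.60157673]
17.55
```

View pics/d3.png

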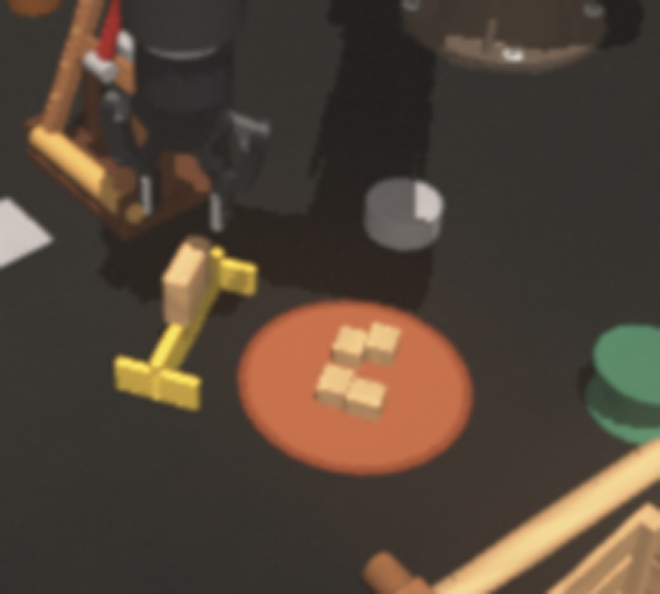

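View pics/d3t.png

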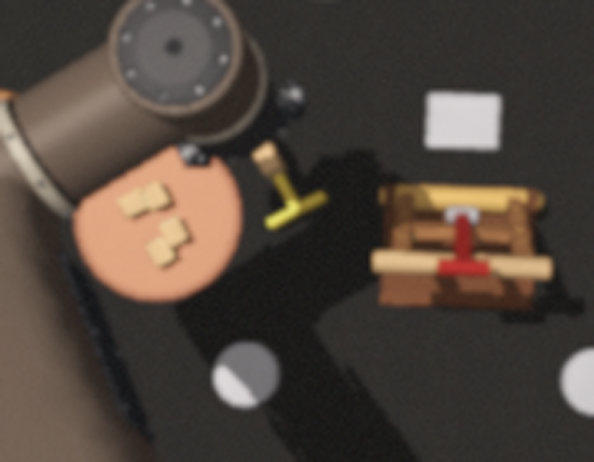

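All four blanks lie well inside the disc, the pusher stands free at crop (190,300), and the plate is clear. Next is the kickstand.

```bash
python3 - <<'E'
from h import *
p=current_tool_pos()
move_straight(np.array([p[0],p[1],340]),250); grip(0)
move_straight(np.array([442,-51.5,340]),250,rot=Rd(-1))
move_straight(np.array([442,-51.5,260]),120)
print(current_tool_pos(),current_contact_force())
im=get_image("scene")["image"]; cv2.imwrite("pics/k1.png",cv2.resize(im[100:260,160:330],None,fx=3.7,fy=3.7,interpolation=cv2.INTER_CUBIC))
im=get_image("top")["image"]; cv2.imwrite("pics/k1t.png",cv2.resize(im[120:260,220:360],None,fx=4,fy=4,interpolation=cv2.INTER_CUBIC))
print(current_clock())
E
```

```text
[442.56943418 -51.34962051 260.5679073 ] [ 0.45297378 -0.16702041  0.18913839]
21.2583
```

View pics/k1.png

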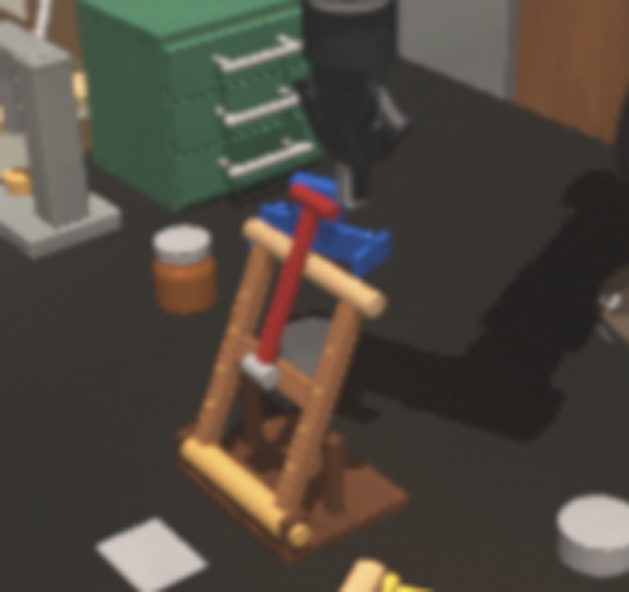

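View pics/k1t.png

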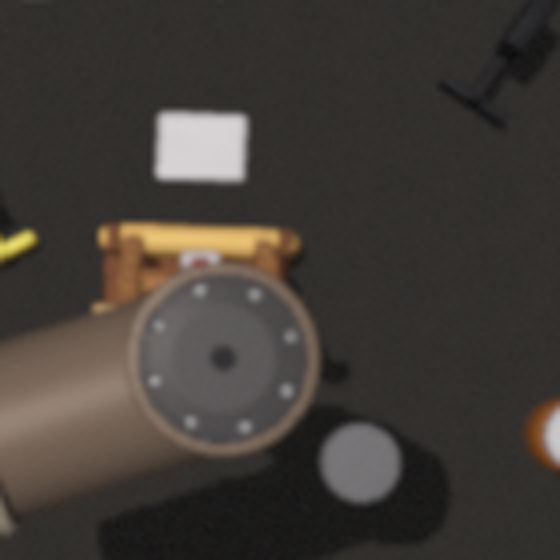

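```bash
python3 - <<'E'
from h import *
for ph,dz in((-.42,-13),(-.2,-12),(0,-12),(.2,-10),(.45,-6),(.75,0)):
    f=np.array([544+150*np.sin(ph)-19,-51.5,137+150*np.cos(ph)+dz])
    r=move_straight(f,90,stop_force=15); print(ph,r,np.round(current_tool_pos(),1),np.round(current_contact_force(),1))
    if r: break
wait(.4)
im=get_image("scene")["image"]; cv2.imwrite("pics/k2.png",cv2.resize(im[100:260,160:330],None,fx=3.7,fy=3.7,interpolation=cv2.INTER_CUBIC))
im=get_image("top")["image"]; cv2.imwrite("pics/k2t.png",cv2.resize(im[120:260,220:360],None,fx=4,fy=4,interpolation=cv2.INTER_CUBIC))
print(current_clock())
E
```

```text
-0.42 False [464.1 -51.5 260.7] [ 0.2  0.8 -0.2]
-0.2 False [494.9 -51.5 271.7] [-0.6 -0.3 -0.1]
0 False [524.8 -51.5 274.6] [ 0.5 -0.3  0.5]
0.2 False [554.7 -51.5 273.5] [-0.2  0.2 -0.6]
0.45 False [590.3 -51.6 265.4] [-0.1 -0.2 -0.3]
0.75 False [627.3 -51.6 246.2] [-0.4  0.2 -0.9]
24.8
```

View pics/k2.png

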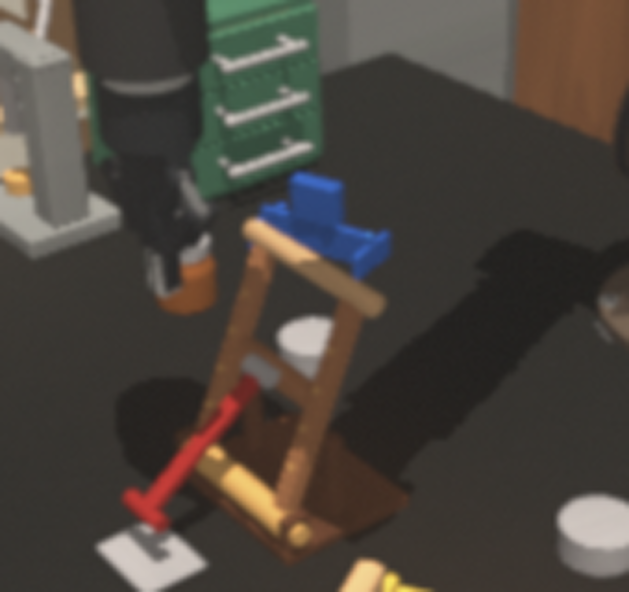

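The kickstand is down at its stop with the foot over the plate (crop 145,510), and the frame is still on its rests. Next, the rail.

```bash
cat >> h.py <<'E'
SX,SY=571.5,-52.5; YAW=np.radians(-.9)
def fr(t):
    "rail centre & tool R for frame tilt t"
    a=.42-t; u=np.array([-np.sin(a),0,np.cos(a)]); x=np.array([np.cos(a),0,np.sin(a)])
    R=rz(YAW)@np.c_[x,np.cross(-u,x),-u]
    return rz(YAW)@(205*u)+[SX,SY,30], R
E
python3 - <<'E'
from h import *
print(np.round(current_joints()))
C,R=fr(0)
for t in(0,.21,.42,.45):
    c,r=fr(t); q=inverse_kinematics(c+17*r[:,2],r); print(t,np.round(c,1),None if q is None else np.round(q))
q=inverse_kinematics(C-90*R[:,2],R);print(q)
if q is not None:
    move_straight(np.array([600,-51.5,345]),200); grip(55)
    move_ptp(C-90*R[:,2],R)
    move_straight(C-25*R[:,2],150)
    im=get_image("scene")["image"]; cv2.imwrite("pics/r1.png",cv2.resize(im[90:250,160:330],None,fx=3.7,fy=3.7,interpolation=cv2.INTER_CUBIC))
    print(current_clock(),current_tool_pos(),C-25*R[:,2])
E
```

```text
[  13.   16.   -4.   -0.  -70. -104.]
0 [487.9 -51.2 217.2] [ 23. -10. -50.  20. -29. 140.]
0.21 [528.8 -51.8 230.5] [ 18.   1. -30.   5. -48. 158.]
0.42 [571.5 -52.5 235. ] [ 14.  12. -13.   0. -65. 165.]
0.45 [577.6 -52.6 234.9] [ 14.  13. -11.  -0. -67. 165.]
[ 135.83587571  -78.69959229  -45.21424598   25.05855333 -138.71371451
   60.0327284 ]Traceback (most recent call last):
  File "<stdin>", line 10, in <module>
cell.IKError: the arm cannot follow that straight line within its joint ranges
```

```bash
python3 - <<'E'
from h import *
print(current_clock(),np.round(current_joints(),1),current_tool_pos(),current_contact_force())
for n in("scene","top"):
    im=get_image(n)["image"]; cv2.imwrite(f"pics/e_{n}.png",cv2.resize(im,(800,600),interpolation=cv2.INTER_CUBIC))
E
```

```text
28.4583 [ 135.8  -78.6  -45.2   25.1 -138.7   60. ] [451.07454596 -51.13326607 299.82465111] [1.55764054 0.60189454 0.50911267]
```

View pics/e_scene.png

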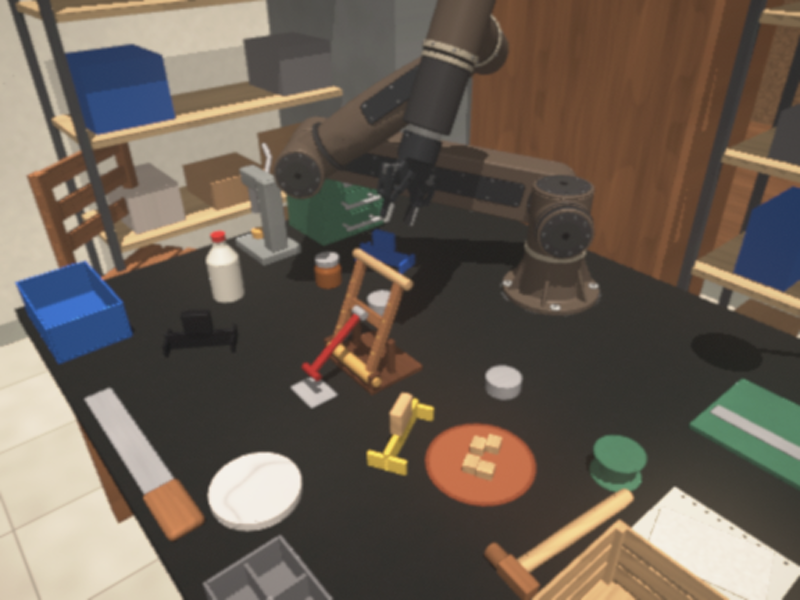

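View pics/e_top.png

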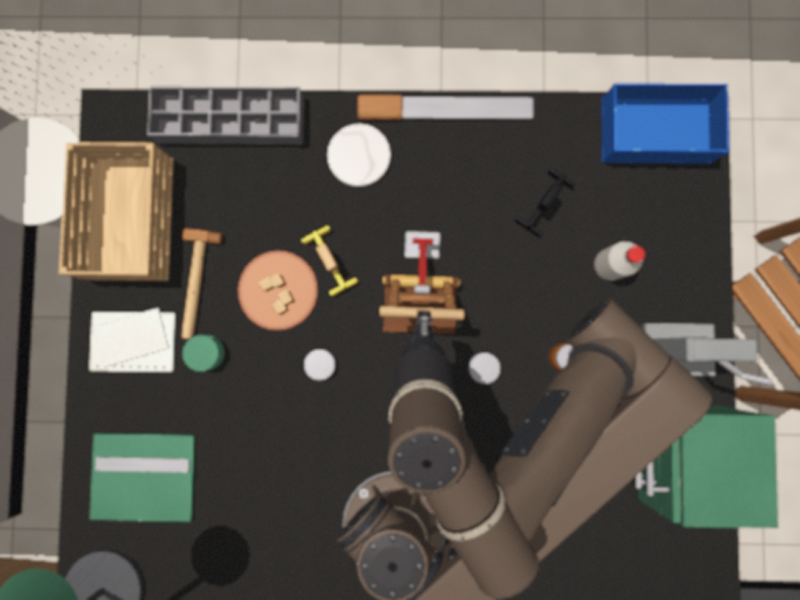

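The tilted pose pulled the arm into an unwanted IK branch, but nothing was touched: blanks, pusher, kickstand and bystanders are all unchanged. I'll go back along the same joint path and use a vertical grasp, letting the tool tilt along with the frame.

```bash
cat >> h.py <<'E'
def fv(t,d=17):
    c,_=fr(t); R0=rz(YAW)@np.array([[1,0,0],[0,-1,0],[0,0,-1.]])
    s,k=np.sin(t),np.cos(t); Ry=np.array([[k,0,s],[0,1,0],[-s,0,k]])
    R=rz(YAW)@Ry@rz(-YAW)@R0; return c+d*R[:,2],R
E
python3 - <<'E'
from h import *
movej([13.4,9,0,0,-81,-104]); print(current_clock(),current_tool_pos())
for t in(0,.1,.2,.3,.42,.46):
    for s in(1,-1):
        p,R=fv(t); R=R@np.diag([s,s,1]); q=inverse_kinematics(p,R); print(t,s,None if q is None else np.round(q))
p,R=fv(0)
for s in(1,-1):
    q=inverse_kinematics(p+[0,0,90],R@np.diag([s,s,1])); print(s,None if q is None else np.round(q))
E
```

```text
30.9833 [581.28448864 -58.13280399 347.9546343 ]
0 1 [ 17.   4. -25.   0. -61. 162.]
0 -1 [ 17.   4. -25.   0. -61. -18.]
0.1 1 [ 15.   9. -17.  -2. -69. 165.]
0.1 -1 [ 15.   9. -17.  -2. -69. -15.]
0.2 1 [ 14.  15. -10.  -3. -77. 166.]
0.2 -1 [ 14.  15. -10.  -3. -77. -14.]
0.3 1 [ 12.  20.  -3.  -4. -84. 168.]
0.3 -1 [ 12.  20.  -3.  -4. -84. -12.]
0.42 1 [ 11.  26.   5.  -5. -93. 169.]
0.42 -1 [ 11.  26.   5.  -5. -93. -11.]
0.46 1 [ 11.  28.   8.  -5. -96. 169.]
0.46 -1 [ 11.  28.   8.  -5. -96. -11.]
1 [ 17.   1. -16.   0. -73. 162.]
-1 [ 17.   1. -16.   0. -73. -18.]
```

```bash
python3 - <<'E'
from h import *
D=np.diag([-1,-1,1]); p,R=fv(0); R=R@D
print(current_width()); move_ptp(p+[0,0,90],R); print(np.round(current_joints()))
move_straight(p+[0,0,30],150)
print(current_clock(),current_tool_pos(),p)
im=get_image("scene")["image"]; cv2.imwrite("pics/r1.png",cv2.resize(im[110:230,190:310],None,fx=5,fy=5,interpolation=cv2.INTER_CUBIC))
im=get_image("top")["image"]; cv2.imwrite("pics/r1t.png",cv2.resize(im[130:240,220:330],None,fx=5,fy=5,interpolation=cv2.INTER_CUBIC))
E
```

```text
55.02214035324746
[ 17.   1. -16.   0. -73. -18.]
32.875 [488.42040497 -51.29067465 230.73130276] [487.91941952 -51.18701132 200.18323276]
```

View pics/r1.png

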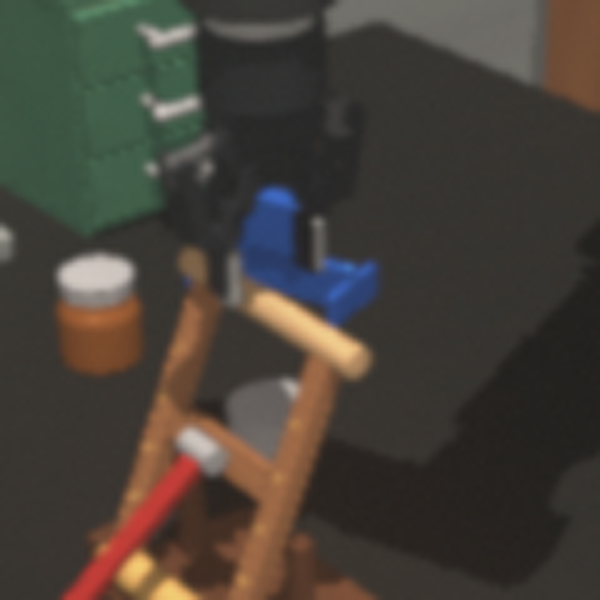

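```bash
python3 - <<'E'
from h import *
D=np.diag([-1,-1,1]); p,R=fv(0)
print(move_straight(p,80,stop_force=12),current_contact_force())
grip(0); print(current_width(),np.round(current_tool_pos()-p,1),current_contact_force())
for t in(.08,.16,.24,.32,.38):
    p,R=fv(t); r=move_straight(p,60,rot=R@D,stop_force=25); print(t,r,np.round(current_tool_pos()-p,1),np.round(current_contact_force(),1),round(float(current_width()),1))
    if r: break
print(current_clock())
im=get_image("scene")["image"]; cv2.imwrite("pics/u1.png",cv2.resize(im[110:270,170:310],None,fx=3.75,fy=3.75,interpolation=cv2.INTER_CUBIC))
E
```

```text
False [-0.65252277  0.03485962  0.72455156]
17.911003502516262 [-0.3  0.   0.4] [-4.56317411  0.85482786  5.87897465]
0.08 False [ 0.3 -0.2  0.6] [-5.   0.7  7. ] 18.1
0.16 False [ 0.4 -0.3  0.6] [-3.8  0.2  6.6] 18.2
0.24 False [ 0.4 -0.5  0.5] [-3.4  0.5  7.2] 18.2
0.32 False [ 0.4 -0.7  0.5] [-2.7 -2.2  7.1] 18.1
0.38 False [ 0.4 -0.8  0.5] [-2.1 -1.9  5.3] 17.7
35.8667
```

View pics/u1.png

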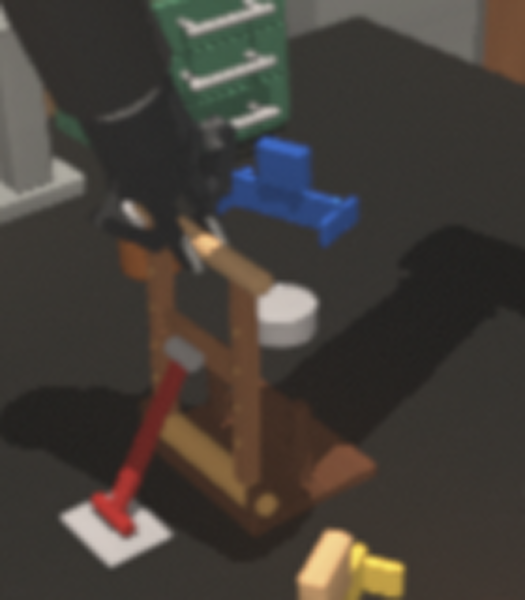

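The frame is near upright, with the foot just above the plate (crop 115,515). I continue gently until the kickstand meets it.

```bash
python3 - <<'E'
from h import *
D=np.diag([-1,-1,1])
for t in(.40,.41,.42,.43,.44,.45):
    p,R=fv(t); r=move_straight(p,25,rot=R@D,stop_force=10); print(t,r,np.round(current_tool_pos()-p,1),np.round(current_contact_force(),1),round(float(current_width()),1))
    if r or current_contact_force()[0]<-11: break
wait(.5); print(current_clock(),np.round(current_contact_force(),1))
im=get_image("scene")["image"]; cv2.imwrite("pics/u2.png",cv2.resize(im[140:340,170:400],None,fx=3,fy=3,interpolation=cv2.INTER_CUBIC))
im=get_image("top")["image"]; cv2.imwrite("pics/u2t.png",cv2.resize(im,(800,600),interpolation=cv2.INTER_CUBIC))
E
```

```text
0.4 False [ 0.1 -0.8  0.4] [-3.9 -4.   5.3] 17.9
0.41 False [ 0.  -0.9  0.4] [-3.1 -4.   5.1] 18.1
0.42 False [ 0.1 -0.8  0.4] [-3.  -3.9  5.2] 17.8
0.43 False [-0.  -0.9  0.4] [-2.5 -3.7  4.9] 18.0
0.44 False [-1.3 -0.9  0.4] [-6.8 -2.9  5.5] 17.8
0.45 False [-2.8 -0.8  0.5] [-12.3  -2.1   7. ] 18.1
37.9667 [-11.8  -2.3   7. ]
```

View pics/u2.png

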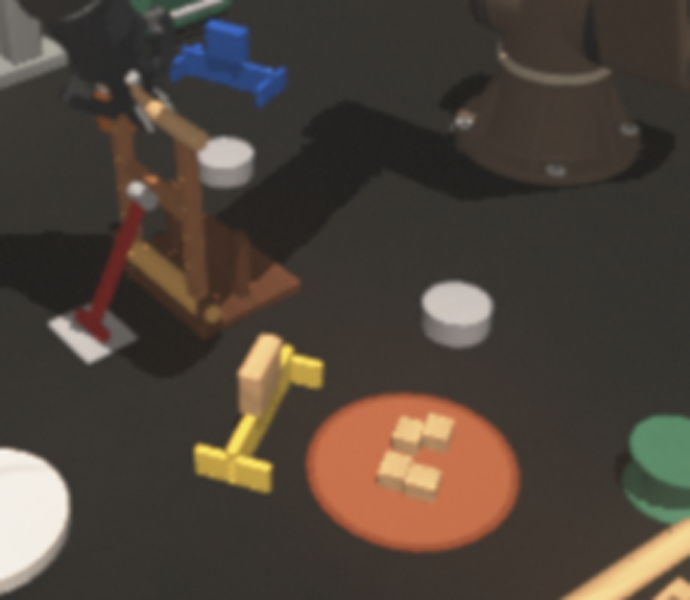

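View pics/u2t.png

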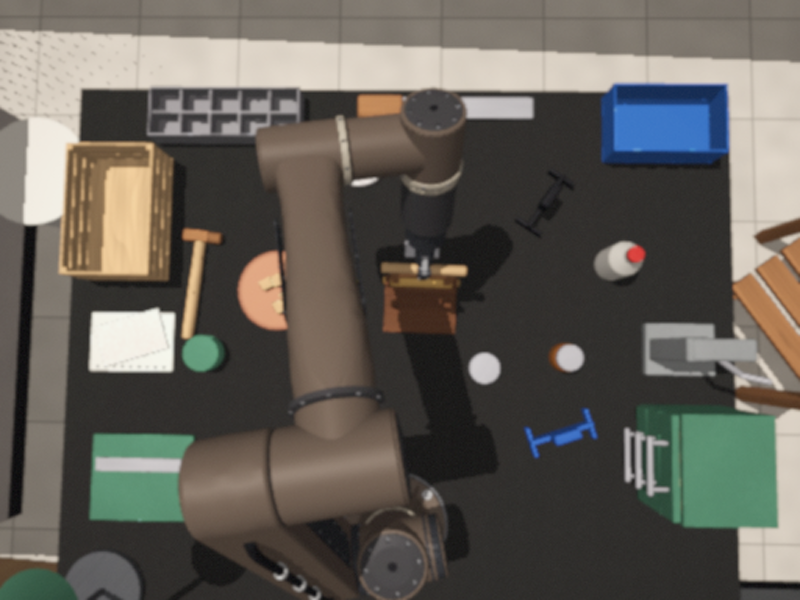

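The kickstand foot is on the plate: the arm stops moving and the push force rises from about 3 to 12 N. I'm handing the job in while still holding the rail.

```bash
python3 - <<'E'
from cell import *
print(finish_job(), current_clock())
E
```

```text
the job is handed in; nothing more can be done
the job is handed in; nothing more can be done
```

The job is done and handed in, with the gripper still holding the frame upright. No verdict was reported.

- **Sweep:** I used the yellow pusher to sweep all four blanks from the plate onto the reddish-brown disc. They lie well inside its edge, and the pusher stands on the bench between the disc and the frame.
- **Kickstand:** With the frame on its rests, I pushed the kickstand over centre and it fell to its stop. The picture taken before I touched the rail shows it down with the frame still leaning.
- **Frame:** I then gripped the rail and raised the frame until the foot met the plate. The stop came at about 0.43 rad on my model against the stated 0.42, which fits my stand position being a few mm out. The holding push was about 12 N at hand-in.
- **Time:** The clock read 38 s at the last check before handing in, against the 62 s limit.

**Detour:** My first approach to the rail, with a tilted tool, swung the arm into an unintended joint configuration. The tool force stayed under 2 N and the pictures showed nothing moved. I reversed the move and gripped the rail from straight above instead.

**Last checks:** The last scene picture shows all four blanks on the disc, the pusher standing and the foot on the plate. In the last top picture the arm hides part of the disc, the pusher, the white dish and one weight. Everything else visible appears where it was.

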